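# Ready a pickle jar: bowl, jar, funnel, spices

## Task

Get the new pickle jar ready: set the open green glass jar down gently and upright inside the maroon bowl, then seat the orange funnel upright in the jar's mouth. Through the funnel drop first the brown nutmeg and then the black dried lime, so that both lie in the jar. Leave the funnel in the jar, and do not disturb the strainer, garlic, masher or flip-top jar.

Things in the scene. Friction and masses are not known exactly. Their poses are not given: they have to be found in the camera images.
- jar: open straight-sided green glass jar, outside diameter 62, height 110, wall 7 (mouth and inside diameter 48), floor 8 thick, about 0.3 kg; stands upright and loose on the worktop. Origin at the centre of its underside, z up its axis
- bowl: maroon ceramic bowl, round, base diameter 104, rim diameter 136, height 45; the flat inner floor is 8 above the underside and about 92 across. Loose, 0.6 kg, stands upright on the worktop. Origin at the centre of its underside, z up
- funnel: orange plastic funnel, 60 g, 70 high, loose, standing on its stem. Outside: stem 38 across at the foot, 44 at height 25; cone from 44 to 60 at heights 25 to 40; upright collar 60 across at heights 40 to 70 (grip here). Wall 3, open through: 54 inside at the top, 32 at the foot. Seated, its cone rests on the jar's rim, foot 29 below the rim. Origin: centre of the foot, z up its axis
- nutmeg: brown nutmeg, egg-shaped with a small flat foot and top, 21 across and 22 high, 12 g, lying loose on the worktop. Origin at its middle, 11 above the worktop at the start; z through its flat foot and top
- lime: black dried lime with a brown dot on top, rounded with a small flat foot and top, 26 across and 22 high, 15 g, lying loose on the worktop. Origin at its middle, 11 above the worktop at the start; z through its flat foot and top
- strainer: stainless steel strainer, a round perforated dish 114 across and 45 high with two loop ears along its own +x and -x, 150 over the ears; a loose bystander. Origin at the centre of its underside
- garlic: white garlic bulb, 48 across and 48 high; a loose bystander. Origin at the centre of its underside
- masher: wooden masher standing on its head: head 72 across and 30 high, thin handle above it, 222 high in all; a loose bystander. Origin at the centre of its underside
- fliptop: tall closed clear-glass jar with flip-top lid and amber pickle inside, 90 across and 206 high; a loose bystander. Origin at the centre of its underside
There are look-alikes about, which are no part of the job. There is more than one size of the funnel; the job needs the middle-sized.

How it is judged:
By the outcome, as a careful person would: the job done as asked, in the order asked, and still so for the second after the job is handed in, with the robot touching nothing.
It also fails if it takes over 96 s, if anything falls off the work surface, if the arm or the gripper's body presses on something with over 40 N, if the wrist force passes 120 N, or if a joint passes its speed limit or range.

## Robot

A 6-joint arm with a two-finger parallel gripper is mounted at the origin on the work surface. World frame = base frame: x ahead of the robot, y to its left, z up, the work surface at z = 0. Lengths are in m, angles in rad, forces in N, time in s.
With the tool pointing down it reaches from about 0.275 to 0.725 m from the base axis. Payload 5.6 kg.
Tool frame: the origin (TCP) lies on the centre line of the jaws, within the pads' length; the fingertips stand ctrl.tcp_to_tips ahead of it and the grasp point (between the pads) lies 6 mm ahead of it (ctrl.tcp_to_tips is the distance from the TCP to the fingertips, in m); z points along the fingers, y is the line along which they close (so a half turn about z gives the same grasp; the last joint's range is limited). The gripper opens to 85 mm and grips with 20 to 120 N. Pads are 22 mm wide; open, the fingers measure 114 mm over their backs; the gripper's body (76 mm by 85 mm) begins 54 mm behind the grasp point. The pads swing forward as they close: fully open they stand 13 mm farther back than shut.
Start: joints at [-0.919, 0.255, 0.108, 0, -1.424, -0.285], TCP at [0.197, -0.513, 0.256] pointing down, gripper open.
Joint ranges: [-2.95, 2.95], [-1.21, 1.97], [-1.09, 1.5], [-2.87, 1.71], [-2.94, -0.07], [-3.05, 3.05]. Speed limits (rad/s): [2.57, 2.57, 3.14, 3.14, 3.14, 3.14].

## Interface

Orientations are given as a unit quaternion [w, x, y, z].
In Python, from bench import ctrl gives the robot as it stands.
- The arm moves only by the shell command python3 -m jog 'ROWS' [FORCE]. ROWS is JSON, a list of rows, each a list of 3 entries, a list of its own where there are three numbers: the closure in counts, from 0 (fully open) to 255 (shut), then the shift along the tool's x, y, z in m, then the turn, a rotation vector about the tool's x, y, z in rad. A call has exactly 5 rows; each row is the pose to reach, as a shift and turn from the pose commanded when the call began, along the tool's axes at that moment; what a row does not reach only later rows make up. A row lasts 1/12 s, in which the tool goes at most 41.7 mm and 7.16 degrees, less where a joint would pass 70% of its speed; a pose out of reach is approached as far as the arm can. A call with a gripper value outside its range is refused whole. The fingers move at their own pace and stop on an object; FORCE is the grip in N (left out, the last holds). Time passes only in rows, so rows that repeat a pose let the fingers close, or fill a call up. It gives the time, the measured TCP pose, the force, the opening and the grip force at its end, in the units of the state.
- ctrl.get_state(): the state, without advancing time (a new reading comes with each control period).
- ctrl.grab_frame(name): name is "side" or "top" or "wrist"; returns a dict with "color" (480x640x3 uint8, red, green, blue), "fov_y" (degrees; the focal length in pixels is half the picture's height over the tangent of half this angle, whatever the lens; pixels are square), "cx", "cy" (the principal point, pixels), "position" and "rotation" of the camera in the world. Camera axes: x right, y up, looking along -z (the intrinsics and any distortion apply to the point x, -y, -z); pixel columns grow to the right and rows downward; lengths in m; the calibration is good to about 2 mm. A picture is of the moment at which its call begins. There is no depth.
- ctrl.sign_off(): hands the job in; it is judged then, once.
Trained networks look in a picture, given as the dict that the camera call returned (one of the last four; its "shot" number tells which), for a name from the list of things; names that differ only in an ending like _2 or _b are one class to them, and where a whole thing is asked for, a point or a joint stands for the part that bears it (a point fixed in the world has none). Each returns a list of dicts, best first, with "conf" (0 to 1); they miss things now and then, are a little off and sometimes report something else, mostly with a low value. They report only what shows in the picture. A call takes as long as a camera call. They do not tell look-alikes from the thing itself.
- ctrl.cut_out(picture, thing): "pixels" (480x640 bool, what is visible of it).
- ctrl.tip_of(picture, thing): "centre" ([x, y, z] in m, in the coordinates of the camera as it stood for that picture, good to about 4 mm: a listed point, or the origin of a listed thing).
The state is a dict: "time_s": time; "joint_pos": joint angles; "qvel": joint speeds; "joint_torque": joint torques, N m; "tcp_pos": TCP position; "orientation": TCP orientation; "ft_force": force on the tool from outside, world axes, zero at the start; "ft_torque": the same for the moment, N m; "opening": finger opening in m; "grip_force": force on a finger pad.
Only numpy, scipy, OpenCV 4.12 (cv2) and the standard library are available. Lean on these libraries where they do the work, as an engineer would, in place of code of your own. Each camera call takes 0.05 s, during which the arm holds its last target. There are 200 camera calls.

## Working session

There is one attempt and no reset: what is moved stays moved. The work goes in short steps, Python scripts to look and compute and a shell command to move; the robot and the scene stay as the last step left them, time stands still between calls to the robot, and variables do not carry over. Pictures are saved under pics/ and viewed, at most 15 in all, crops included, and the job is handed in when it is done.

```bash
ls; mkdir -p pics
cat > h.py <<'E'
import numpy as np, cv2
from bench import ctrl
def save(n,f): cv2.imwrite(f'pics/{n}.png',f['color'][:,:,::-1])
def w(f,c): return np.array(f['position'])+R(f)@np.array(c)
def R(f):
    r=np.array(f['rotation'],float)
    if r.shape==(3,3): return r
    from scipy.spatial.transform import Rotation as Q
    return Q.from_quat(r,scalar_first=True).as_matrix()
def foc(f): return 240/np.tan(np.radians(f['fov_y'])/2)
def ray(f,px,z):
    F=foc(f); d=R(f)@np.array([(px[0]-f['cx'])/F,-(px[1]-f['cy'])/F,-1]); p=np.array(f['position']); return p+d*(z-p[2])/d[2]
def proj(f,P):
    c=R(f).T@(np.array(P)-f['position']); F=foc(f); return f['cx']+F*c[0]/-c[2], f['cy']-F*c[1]/-c[2]
E
python3 - <<'E'
from h import *
print({k:v for k,v in ctrl.get_state().items()}, ctrl.tcp_to_tips)
for n in('top','side'):
    f=ctrl.grab_frame(n); save(n,f); print(n,{k:(v if k!='color' else 0) for k,v in f.items()})
    for t in 'jar bowl funnel nutmeg lime strainer garlic masher fliptop'.split():
        for d in ctrl.tip_of(f,t)[:5]:
            P=w(f,d['centre']); print(t,round(d['conf'],2),P.round(3),np.round(proj(f,P)))
E
```

```text
pics
{'time_s': 0.0, 'joint_pos': array([-9.19361348e-01,  2.55751842e-01,  1.06971343e-01, -4.68313240e-04,
       -1.42389392e+00, -2.84573058e-01]), 'qvel': array([-0.00079778,  0.0016188 , -0.00014408, -0.00179834, -0.00151849,
       -0.00097897]), 'joint_torque': array([-3.28969891e-04, -3.86631703e+01,  2.37944305e+01,  5.36512211e+00,
       -6.08806004e-03, -1.33328476e-05]), 'tcp_pos': array([ 0.19715167, -0.51295935,  0.25538104]), 'orientation': array([-2.16911528e-04, -1.82370043e-01,  9.83229491e-01,  9.42549148e-04]), 'ft_force': array([-0.07557846, -0.3163302 ,  0.06358683]), 'ft_torque': array([-0.0128476 ,  0.03739561,  0.00897987]), 'grip_force': 0.0, 'opening': 0.08518342516277252} 0.025
top {'color': 0, 'fov_y': 53.514509083033495, 'cx': 317.024272021089, 'cy': 244.35315972609277, 'position': array([0.42017944, 0.01154389, 1.07143369]), 'rotation': array([-0.69867931, -0.01456269,  0.03553512,  0.71440353]), 'shot': 1}
jar 0.72 [ 0.429 -0.293  0.001] [438. 271.]
bowl 0.92 [ 0.438  0.274 -0.002] [186. 273.]
funnel 0.96 [ 0.471 -0.115  0.001] [359. 255.]
funnel 0.6
[... 638 characters left out ...]
3926 , -0.15261924,  0.44810176,  0.832657  ]), 'shot': 2}
jar 0.82 [ 0.426 -0.295  0.   ] [385. 212.]
funnel 0.93 [ 0.471 -0.115  0.   ] [342. 232.]
funnel 0.59 [ 0.35  -0.055 -0.004] [365. 257.]
funnel 0.47 [0.625 0.482 0.   ] [140. 321.]
funnel 0.44 [ 0.378 -0.185  0.002] [380. 232.]
nutmeg 0.36 [ 0.6   -0.179  0.015] [321. 206.]
lime 0.61 [0.617 0.171 0.011] [238. 256.]
lime 0.61 [ 0.63  -0.443 -0.001] [358. 178.]
lime 0.41 [ 0.6   -0.178  0.013] [320. 206.]
strainer 0.74 [ 0.495  0.103 -0.   ] [289. 264.]
garlic 0.75 [ 0.636 -0.021  0.001] [280. 226.]
garlic 0.38 [ 0.628  0.486 -0.   ] [138. 322.]
masher 0.6 [0.627 0.48  0.   ] [140. 320.]
fliptop 0.89 [ 0.63  -0.441  0.001] [357. 178.]
```

View pics/top.png

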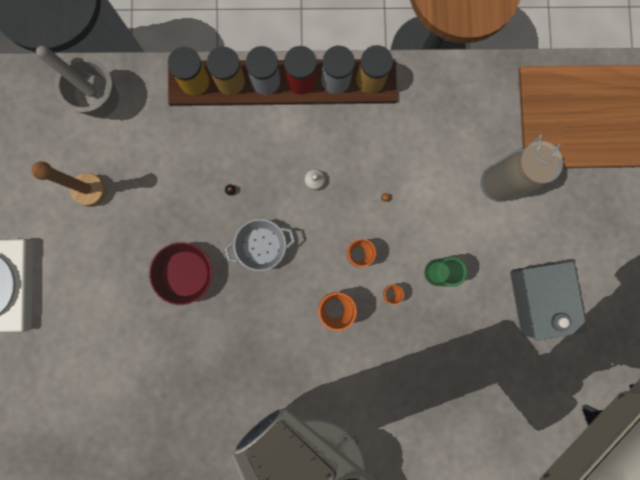

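View pics/side.png

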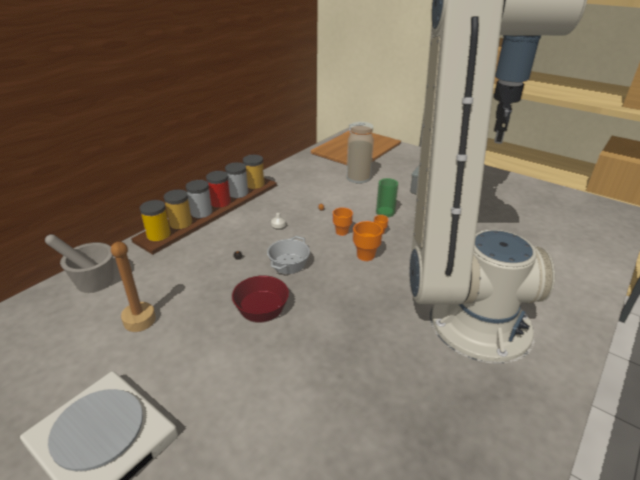

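Top view: the three orange funnels are large (337,311), middle (362,253) and small (394,294). The jar is at (445,270), the bowl (181,273), the nutmeg (386,197), the lime (230,189), the garlic (315,179), the fliptop (530,170), the strainer (262,246) and the masher (87,189). Possible confusions are the three funnels with each other. The green jar, brown and black pieces and maroon bowl look unique, and the spice jars at the top are different things. I choose the funnel at (362,253) and check it in a crop with measured sizes.

Run:
```python
from h import *
f=ctrl.grab_frame('top'); s=ctrl.grab_frame('side')
c=f['color'][170:330,290:480,::-1]; cv2.imwrite('pics/crop.png',cv2.resize(c,None,fx=4,fy=4)[:600])
for d in ctrl.cut_out(f,'funnel')+ctrl.cut_out(f,'bowl')[:1]:
    m=d['pixels'].astype(np.uint8); cs=max(cv2.findContours(m,0,2)[0],key=cv2.contourArea); print(d['conf'],cv2.minAreaRect(cs),[ray(f,cv2.minAreaRect(cs)[0],z).round(3) for z in(0.07,0.045)])
for t in('nutmeg','lime'):
  for F in(f,s):
    for d in ctrl.cut_out(F,t)[:2]:
      y,x=np.nonzero(d['pixels']); print(t,round(d['conf'],2),x.mean().round(1),y.mean().round(1),len(x),ray(F,(x.mean(),y.mean()),.011).round(4))
```

```text
0.95 ((361.2500305175781, 253.24998474121094), (27.577163696289062, 26.870054244995117), 45.0) [array([ 0.47 , -0.112,  0.07 ]), array([ 0.471, -0.115,  0.045])]
0.83 ((393.0, 294.5), (19.0, 20.0), 90.0) [array([ 0.382, -0.176,  0.07 ]), array([ 0.381, -0.181,  0.045])]
0.77 ((337.0, 311.0), (38.183773040771484, 36.769554138183594), 45.0) [array([ 0.35 , -0.058,  0.07 ]), array([ 0.349, -0.059,  0.045])]
0.22 ((68.69999694824219, 182.39999389648438), (80.005615234375, 32.57146072387695), 18.43494987487793) [array([0.632, 0.499, 0.07 ]), array([0.638, 0.511, 0.045])]
0.94 ((181.00001525878906, 273.0), (60.81117630004883, 62.22539520263672), 45.0) [array([0.437, 0.266, 0.07 ]), array([0.438, 0.272, 0.045])]
nutmeg 0.28 386.1 196.7 744 [ 0.4667 -0.3677  0.011 ]
lime 0.74 180.9 273.1 3078 [0.4379 0.2811 0.011 ]
lime 0.53 230.2 189.9 98 [0.6216 0.1709 0.011 ]
lime 0.6 237.0 254.9 68 [0.623  0.1716 0.011 ]
```

View pics/crop.png

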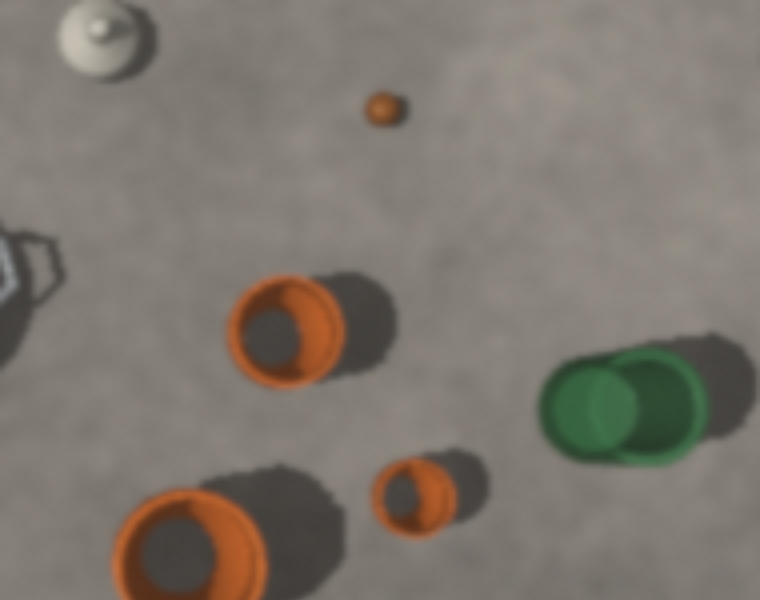

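The crop shows the nutmeg at crop (383,108), the middle funnel at (288,332), about 58–60 mm across as described, the larger one at (190,565), the small one at (415,497), and the jar with its mouth at (650,405). The middle funnel is confirmed. I move above the jar and square the tool.

```bash
python3 -m jog '[[0,[-0.03,0.012,0],[0,0,0.1]],[0,[-0.066,0.027,0],[0,0,0.2]],[0,[-0.1,0.042,0],[0,0,0.3]],[0,[-0.137,0.057,0],[0,0,0.366]],[0,[-0.174,0.072,0],[0,0,0.366]]]'
python3 -m jog '[[0,[-0.03,0,0],[0,0,0]],[0,[-0.055,0,0],[0,0,0]],[0,[-0.07,0,0],[0,0,0]],[0,[-0.07,0,0],[0,0,0]],[0,[-0.07,0,0],[0,0,0]]]'
python3 - <<'E'
from h import *
s=ctrl.get_state(); print(s['tcp_pos'],s['orientation'])
f=ctrl.grab_frame('wrist'); save('w1',f); print(f['position'],R(f).round(3),f['fov_y'])
for t in('jar','nutmeg','funnel'):
  for d in ctrl.tip_of(f,t)[:3]: print(t,d['conf'],w(f,d['centre']).round(4))
E
```

```text
time_s: 1.82
tcp_pos: [0.3347, -0.3825, 0.2565]
orientation: [0.0, 0.002, 1.0, -0.0]
ft_force: [0.4, -0.9, 0.5]
opening: 0.0853
grip_force: 0.0
time_s: 2.23
tcp_pos: [0.4043, -0.3835, 0.2558]
orientation: [-0.0, -0.001, 1.0, 0.0]
ft_force: [-0.5, 0.0, -0.6]
opening: 0.0855
grip_force: 0.0
[ 0.40429803 -0.38348462  0.25575746] [-4.58030303e-04 -8.95410070e-04  9.99999465e-01  2.41221700e-04]
[ 0.33129414 -0.38272343  0.37280432] [[-0.003 -0.959 -0.282]
 [ 1.    -0.002 -0.002]
 [ 0.001 -0.282  0.959]] 59.735778524330925
jar 0.77 [ 0.4241 -0.2888  0.0011]
funnel 0.69 [ 0.4685 -0.1094 -0.0038]
funnel 0.64 [ 0.38   -0.1765  0.0035]
```

View pics/w1.png

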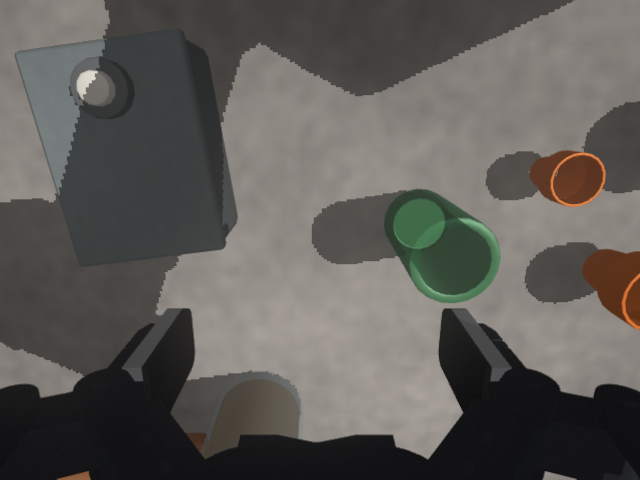

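Wrist view: jar mouth centre near (453,260), small funnel at (577,178), the middle one at the right edge, both open pads at the bottom. I centre over the jar and refine.

```bash
python3 -m jog '[[0,[-0.008,0.035,0],[0,0,0]],[0,[-0.015,0.07,0],[0,0,0]],[0,[-0.023,0.091,0],[0,0,0]],[0,[-0.023,0.091,0],[0,0,0]],[0,[-0.023,0.091,0],[0,0,0]]]'
cat >> h.py <<'E'
def rimfit(f,mask,h,r):
    # fit circle radius r at height h to the mask's near rim: maximise points of projected circle lying on the mask's outline
    from scipy.optimize import minimize
    cs=max(cv2.findContours(mask.astype(np.uint8),0,1)[0],key=cv2.contourArea)[:,0]
    W=np.array([ray(f,p,h)[:2] for p in cs])
    best=None
    for i in range(4000):
        rng=np.random.default_rng(i); a=W[rng.choice(len(W),3,replace=False)]
        A=2*(a[1:]-a[0]); b=(a[1:]**2).sum(1)-(a[0]**2).sum()
        if abs(np.linalg.det(A))<1e-7: continue
        c=np.linalg.solve(A,b); rr=np.linalg.norm(a[0]-c)
        if abs(rr-r)>.002: continue
        e=abs(np.linalg.norm(W-c,axis=1)-rr)<.0006
        if best is None or e.sum()>best[0]: best=(e.sum(),c,rr,len(W))
    return best
E
python3 - <<'E'
from h import *
s=ctrl.get_state(); print(s['tcp_pos'],s['orientation'])
f=ctrl.grab_frame('wrist')
for t in('jar','funnel'):
  for d in ctrl.tip_of(f,t)[:3]: print(t,d['conf'],w(f,d['centre']).round(4))
for d in ctrl.cut_out(f,'jar')[:1]: print(rimfit(f,d['pixels'],.11,.031))
for d in ctrl.cut_out(f,'funnel')[:3]: print(rimfit(f,d['pixels'],.07,.030))
g=ctrl.grab_frame('top')
for d in ctrl.cut_out(g,'jar')[:1]: print('top',rimfit(g,d['pixels'],.11,.031))
for d in ctrl.cut_out(g,'funnel')[:1]: print('top',rimfit(g,d['pixels'],.07,.030))
for d in ctrl.cut_out(g,'bowl')[:1]: print('top',rimfit(g,d['pixels'],.045,.068))
E
```

```text
time_s: 2.85
tcp_pos: [0.4266, -0.2921, 0.2569]
orientation: [0.001, -0.001, 1.0, -0.0]
ft_force: [-0.1, -0.1, 0.1]
opening: 0.0855
grip_force: 0.0
[ 0.42657707 -0.29213832  0.25694846] [ 5.30446603e-04 -1.11974922e-03  9.99999209e-01 -2.18293088e-04]
jar 0.78 [ 4.239e-01 -2.873e-01  4.000e-04]
funnel 0.89 [ 0.382  -0.1776  0.0037]
funnel 0.69 [ 0.3498 -0.0498 -0.0011]
funnel 0.56 [ 0.4657 -0.1121 -0.0047]
(np.int64(173), array([ 0.42432457, -0.28953801]), np.float64(0.03031206640211436), 286)
(np.int64(48), array([ 0.38587353, -0.18902574]), np.float64(0.028199228850493648), 169)
(np.int64(57), array([ 0.35680684, -0.09361115]), np.float64(0.0283454235873558), 291)
(np.int64(116), array([ 0.46907183, -0.11069086]), np.float64(0.02923084932753336), 254)
top (np.int64(11), array([ 0.61161681, -0.38943754]), np.float64(0.03002516444745846), 196)
top (np.int64(19), array([ 0.34751015, -0.05090957]), np.float64(0.03151725903352478), 107)
top (np.int64(97), array([0.4373189 , 0.27222919]), np.float64(0.06616062308548265), 177)
```

```bash
python3 -m jog '[[0,[0.001,0.002,0.035],[0,0,0]],[0,[0.001,0.002,0.075],[0,0,0]],[0,[0.001,0.002,0.115],[0,0,0]],[0,[0.001,0.002,0.15],[0,0,0]],[0,[0.001,0.002,0.169],[0,0,0]]]' 40
python3 -m jog '[[0,[0,0,0],[0,0,0]],[60,[0,0,0],[0,0,0]],[120,[0,0,0],[0,0,0]],[255,[0,0,0],[0,0,0]],[255,[0,0,0],[0,0,0]]]' 40
python3 -m jog '[[255,[0,0,0],[0,0,0]],[255,[0,0,0],[0,0,0]],[255,[0,0,-0.005],[0,0,0]],[255,[0,0,-0.02],[0,0,0]],[255,[0,0,-0.03],[0,0,0]]]' 40
```

```text
time_s: 3.72
tcp_pos: [0.4234, -0.2897, 0.0831]
orientation: [-0.003, 0.0, 1.0, 0.001]
ft_force: [0.7, 0.3, -0.5]
opening: 0.0855
grip_force: 0.0
time_s: 4.13
tcp_pos: [0.4273, -0.2913, 0.0895]
orientation: [0.002, -0.001, 1.0, -0.001]
ft_force: [0.4, 1.9, 5.2]
opening: 0.0609
grip_force: 44.2
time_s: 4.55
tcp_pos: [0.4255, -0.2906, 0.1181]
orientation: [-0.0, -0.0, 1.0, 0.0]
ft_force: [-0.0, -0.2, -2.6]
opening: 0.0608
grip_force: 44.5
```

```bash
python3 -m jog '[[255,[0,0,-0.03],[0,0,0]],[255,[0,0,-0.07],[0,0,0]],[255,[0,0,-0.105],[0,0,0]],[255,[0,0.01,-0.13],[0,0,0]],[255,[0,0.03,-0.135],[0,0,0]]]'
python3 -m jog '[[255,[0,0.03,0],[0,0,0]],[255,[-0.002,0.07,0],[0,0,0]],[255,[-0.005,0.11,0],[0,0,0]],[255,[-0.008,0.15,0],[0,0,0]],[255,[-0.01,0.19,0],[0,0,0]]]'
python3 -m jog '[[255,[0,0.04,0],[0,0,0]],[255,[0,0.08,0],[0,0,0]],[255,[0,0.12,0],[0,0,0]],[255,[0,0.16,0],[0,0,0]],[255,[0,0.2,0],[0,0,0]]]'
python3 -m jog '[[255,[0,0.04,0],[0,0,0]],[255,[0,0.08,0],[0,0,0]],[255,[0,0.115,0],[0,0,0]],[255,[0,0.135,0],[0,0,0]],[255,[0,0.145,0],[0,0,0]]]'
python3 -m jog '[[255,[0,0,0],[0,0,0]],[255,[0,0,0],[0,0,0]],[255,[0,0,0],[0,0,0]],[255,[0,0,0],[0,0,0]],[255,[0,0,0],[0,0,0]]]'
python3 - <<'E'
from h import *
s=ctrl.get_state(); print(s['tcp_pos'],s['orientation'])
f=ctrl.grab_frame('wrist'); save('w2',f)
for t in('bowl','jar'):
  for d in ctrl.tip_of(f,t)[:2]: print(t,d['conf'],w(f,d['centre']).round(4))
g=ctrl.grab_frame('top')
for d in ctrl.tip_of(g,'bowl')[:1]: print('top',w(g,d['centre']).round(4))
E
```

```text
time_s: 4.97
tcp_pos: [0.4273, -0.2627, 0.2579]
orientation: [0.004, 0.0, 1.0, -0.002]
ft_force: [0.1, 0.4, -2.9]
opening: 0.0607
grip_force: 45.1
time_s: 5.38
tcp_pos: [0.435, -0.069, 0.2526]
orientation: [0.0, -0.0, 1.0, 0.0]
ft_force: [0.2, -0.6, -2.5]
opening: 0.0604
grip_force: 45.0
time_s: 5.8
tcp_pos: [0.4346, 0.1312, 0.2527]
orientation: [0.0, -0.001, 1.0, 0.0]
ft_force: [2.2, -0.4, -3.2]
opening: 0.0609
grip_force: 45.0
time_s: 6.22
tcp_pos: [0.4347, 0.2769, 0.2518]
orientation: [-0.0, -0.002, 1.0, 0.0]
ft_force: [-0.4, -0.8, -2.7]
opening: 0.0608
grip_force: 45.1
time_s: 6.63
tcp_pos: [0.4355, 0.2733, 0.2526]
orientation: [0.0, 0.0, 1.0, 0.0]
ft_force: [-0.3, -1.1, -3.1]
opening: 0.061
grip_force: 45.0
[0.43547843 0.2732895  0.25261505] [1.39894752e-04 2.31305962e-04 9.99999955e-01 1.28972159e-04]
bowl 0.63 [ 0.4349  0.2761 -0.0032]
bowl 0.38 [ 0.6391 -0.0144 -0.0019]
jar 0.72 [0.4346 0.2783 0.1646]
```

View pics/w2.png

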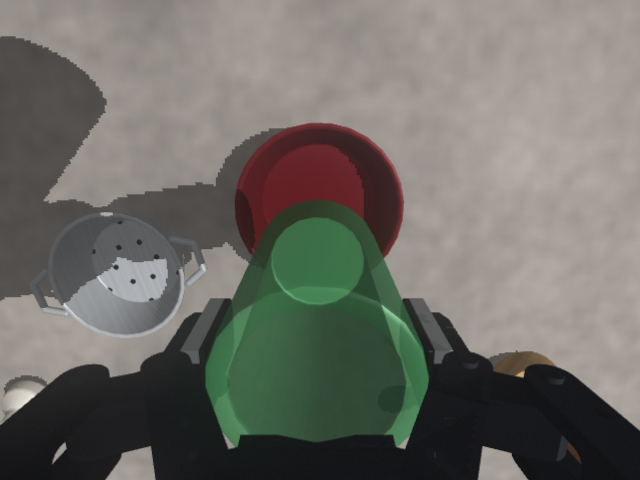

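The wrist view shows the jar held (bottom at (317,260)), over the bowl (320,195) and laterally aligned. I lower it.

```bash
python3 -m jog '[[255,[0,0.002,0.035],[0,0,0]],[255,[0,0.002,0.075],[0,0,0]],[255,[0,0.002,0.11],[0,0,0]],[255,[0,0.002,0.135],[0,0,0]],[255,[0,0.002,0.145],[0,0,0]]]'
python3 -m jog '[[255,[0,0,0],[0,0,0]],[255,[0,0,0.001],[0,0,0]],[255,[0,0,0.003],[0,0,0]],[255,[0,0,0.005],[0,0,0]],[255,[0,0,0.006],[0,0,0]]]'
python3 -m jog '[[255,[0,0,0.001],[0,0,0]],[255,[0,0,0.002],[0,0,0]],[255,[0,0,0.003],[0,0,0]],[255,[0,0,0.003],[0,0,0]],[255,[0,0,0.003],[0,0,0]]]'
```

```text
time_s: 7.3
tcp_pos: [0.4334, 0.2745, 0.1033]
orientation: [-0.003, -0.0, 1.0, -0.002]
ft_force: [-0.5, -1.1, -3.5]
opening: 0.0609
grip_force: 45.0
time_s: 7.72
tcp_pos: [0.4359, 0.2769, 0.1024]
orientation: [0.001, -0.0, 1.0, 0.001]
ft_force: [-1.2, 0.6, -3.8]
opening: 0.0607
grip_force: 45.1
time_s: 8.13
tcp_pos: [0.4353, 0.2763, 0.0983]
orientation: [-0.0, -0.0, 1.0, -0.0]
ft_force: [-0.2, -0.9, -3.2]
opening: 0.0609
grip_force: 45.1
```

```bash
python3 -m jog '[[255,[0,0,0.001],[0,0,0]],[255,[0,0,0.001],[0,0,0]],[255,[0,0,0.002],[0,0,0]],[255,[0,0,0.002],[0,0,0]],[255,[0,0,0.002],[0,0,0]]]'
```

```text
time_s: 8.55
tcp_pos: [0.4357, 0.2764, 0.0975]
orientation: [0.001, -0.001, 1.0, 0.0]
ft_force: [-2.5, -0.9, 6.7]
opening: 0.0607
grip_force: 45.4
```

Contact. I release, rise, and go to the funnel.

```bash
python3 -m jog '[[120,[0,0,0],[0,0,0]],[60,[0,0,0],[0,0,0]],[0,[0,0,0],[0,0,0]],[0,[0,0,0],[0,0,0]],[0,[0,0,0],[0,0,0]]]' 20
python3 -m jog '[[0,[0,0,-0.015],[0,0,0]],[0,[0,0,-0.05],[0,0,0]],[0,[0,0,-0.09],[0,0,0]],[0,[0,0,-0.13],[0,0,0]],[0,[0,-0.02,-0.15],[0,0,0]]]'
python3 -m jog '[[0,[0,-0.04,0],[0,0,0]],[0,[0,-0.08,0],[0,0,0]],[0,[-0.01,-0.12,0],[0,0,0]],[0,[-0.02,-0.16,0],[0,0,0]],[0,[-0.03,-0.2,0],[0,0,0]]]'
python3 -m jog '[[0,[0,-0.04,0],[0,0,0]],[0,[0,-0.08,0],[0,0,0]],[0,[0,-0.12,0],[0,0,0]],[0,[0,-0.15,0],[0,0,0]],[0,[0,-0.165,0],[0,0,0]]]'
python3 -m jog '[[0,[0,0,0],[0,0,0]],[0,[0,0,0],[0,0,0]],[0,[0,0,0],[0,0,0]],[0,[0,0,0],[0,0,0]],[0,[0,0,0],[0,0,0]]]'
python3 - <<'E'
from h import *
s=ctrl.get_state(); print(s['tcp_pos'])
f=ctrl.grab_frame('wrist'); save('w3',f)
for d in ctrl.tip_of(f,'funnel')[:3]: print(d['conf'],w(f,d['centre']).round(4))
for d in ctrl.cut_out(f,'funnel')[:3]: print(rimfit(f,d['pixels'],.07,.030))
for d in ctrl.tip_of(f,'nutmeg')[:3]: print('n',d['conf'],w(f,d['centre']).round(4))
s=ctrl.grab_frame('side'); save('s3',s); g=ctrl.grab_frame('top'); 
for F in(s,g):
 for t in('jar','bowl'):
  for d in ctrl.tip_of(F,t)[:2]: print(t,d['conf'],w(F,d['centre']).round(4))
a=np.hstack([s['color'][200:340,180:360],g['color'][200:340,100:280]])
cv2.imwrite('pics/jb.png',cv2.resize(a,None,fx=2.2,fy=2.2,interpolation=2)[:,:,::-1])
E
```

```text
time_s: 8.97
tcp_pos: [0.4354, 0.2763, 0.0963]
orientation: [0.0, -0.0, 1.0, 0.0]
ft_force: [-0.3, -0.3, 0.2]
opening: 0.0854
grip_force: 0.0
time_s: 9.38
tcp_pos: [0.437, 0.2586, 0.2511]
orientation: [0.003, -0.001, 1.0, 0.002]
ft_force: [0.8, 0.8, 0.6]
opening: 0.0854
grip_force: 0.0
time_s: 9.8
tcp_pos: [0.4654, 0.0546, 0.2466]
orientation: [0.0, -0.001, 1.0, 0.0]
ft_force: [1.2, 0.6, 0.7]
opening: 0.0852
grip_force: 0.0
time_s: 10.22
tcp_pos: [0.4652, -0.1118, 0.2462]
orientation: [-0.0, 0.001, 1.0, -0.0]
ft_force: [0.3, 0.2, -0.1]
opening: 0.0851
grip_force: 0.0
time_s: 10.63
tcp_pos: [0.4658, -0.1078, 0.2463]
orientation: [0.0, -0.001, 1.0, 0.0]
ft_force: [0.5, -0.0, 0.4]
opening: 0.0852
grip_force: 0.0
[ 0.46577197 -0.10778493  0.24630338]
0.69 [ 0.4681 -0.1086 -0.0052]
0.61 [ 0.3804 -0.1817  0.0014]
(np.int64(159), array([ 0.46872581, -0.11010711]), np.float64(0.02969672080926894), 235)
(np.int64(38), array([ 0.37060507, -0.17467694]), np.float64(0.028314339977169835), 174)
(np.int64(79), array([ 0.35535461, -0.05988031]), np.float64(0.03179089298187857), 384)
bowl 0.57 [0.4359 0.2733 0.0025]
bowl 0.39 [ 0.4948  0.1042 -0.0007]
jar 0.93 [0.4337 0.2731 0.0068]
bowl 0.72 [ 0.4398  0.2748 -0.0028]
```

View pics/jb.png

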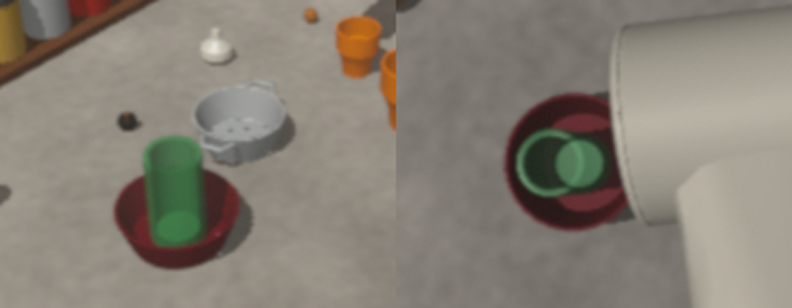

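The side crop shows the jar upright in the bowl, at crop (175,195). Now I grip the funnel's collar.

```bash
python3 -m jog '[[0,[-0.003,-0.002,0.04],[0,0,0]],[0,[-0.003,-0.002,0.08],[0,0,0]],[0,[-0.003,-0.002,0.12],[0,0,0]],[0,[-0.003,-0.002,0.16],[0,0,0]],[0,[-0.003,-0.002,0.181],[0,0,0]]]' 25
python3 -m jog '[[0,[0,0,0],[0,0,0]],[60,[0,0,0],[0,0,0]],[120,[0,0,0],[0,0,0]],[255,[0,0,0],[0,0,0]],[255,[0,0,0],[0,0,0]]]' 25
python3 -m jog '[[255,[0,0,0],[0,0,0]],[255,[0,0,0],[0,0,0]],[255,[0,0,0],[0,0,0]],[255,[0,0,-0.01],[0,0,0]],[255,[0,0,-0.03],[0,0,0]]]' 25
python3 -m jog '[[255,[0,0,-0.04],[0,0,0]],[255,[0,0,-0.08],[0,0,0]],[255,[0,0,-0.12],[0,0,0]],[255,[0,0,-0.15],[0,0,0]],[255,[0,0,-0.15],[0,0,0]]]'
python3 - <<'E'
from h import *
s=ctrl.get_state(); print(s['tcp_pos'])
f=ctrl.grab_frame('wrist'); save('w4',f)
for d in ctrl.tip_of(f,'funnel')[:3]: print(d['conf'],w(f,d['centre']).round(4))
E
```

```text
time_s: 11.55
tcp_pos: [0.4659, -0.1106, 0.0611]
orientation: [-0.003, 0.0, 1.0, 0.0]
ft_force: [0.1, -0.9, 0.4]
opening: 0.0851
grip_force: 0.0
time_s: 11.97
tcp_pos: [0.4704, -0.1108, 0.0675]
orientation: [0.002, -0.001, 1.0, -0.0]
ft_force: [-0.4, -0.6, 4.8]
opening: 0.0596
grip_force: 27.0
time_s: 12.38
tcp_pos: [0.4673, -0.1105, 0.0945]
orientation: [-0.002, -0.0, 1.0, 0.0]
ft_force: [-1.2, -0.4, 0.6]
opening: 0.0597
grip_force: 27.3
time_s: 12.8
tcp_pos: [0.4717, -0.1113, 0.2533]
orientation: [0.007, -0.001, 1.0, -0.001]
ft_force: [1.1, 0.4, -0.2]
opening: 0.0596
grip_force: 27.5
[ 0.47167153 -0.11134728  0.25329566]
0.82 [ 0.3792 -0.1777  0.0011]
0.71 [ 0.4728 -0.1116  0.1793]
```

View pics/w4.png

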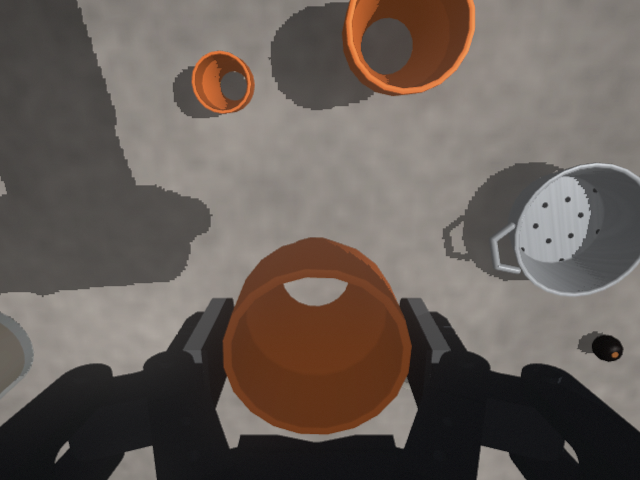

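Wrist view: funnel upright in the grip at (317,340). I carry it to above the jar.

```bash
python3 -m jog '[[255,[0,0.03,0],[0,0,0]],[255,[0.005,0.07,0],[0,0,0]],[255,[0.01,0.11,0],[0,0,0]],[255,[0.015,0.15,0],[0,0,0]],[255,[0.02,0.19,0],[0,0,0]]]'
python3 -m jog '[[255,[0.004,0.04,0],[0,0,0]],[255,[0.008,0.08,0],[0,0,0]],[255,[0.011,0.12,0],[0,0,0]],[255,[0.014,0.155,0],[0,0,0]],[255,[0.014,0.185,0],[0,0,0]]]'
python3 -m jog '[[255,[0,0.007,0],[0,0,0]],[255,[0,0.012,0],[0,0,0]],[255,[0,0.012,0],[0,0,0]],[255,[0,0.012,0],[0,0,0]],[255,[0,0.012,0],[0,0,0]]]'
python3 -m jog '[[255,[0,0,0],[0,0,0]],[255,[0,0,0],[0,0,0]],[255,[0,0,0],[0,0,0]],[255,[0,0,0],[0,0,0]],[255,[0,0,0],[0,0,0]]]'
python3 - <<'E'
from h import *
s=ctrl.get_state(); print(s['tcp_pos'])
f=ctrl.grab_frame('wrist'); save('w5',f); g=ctrl.grab_frame('side'); save('s5',g)
for F in(f,g):
 for t in('funnel','jar','bowl'):
  for d in ctrl.tip_of(F,t)[:3]: print(t,d['conf'],w(F,d['centre']).round(4))
a=np.hstack([f['color'][100:480,150:490],cv2.resize(g['color'][150:340,180:360],(360,380))])
cv2.imwrite('pics/s5c.png',a[:,:,::-1])
E
```

```text
time_s: 13.32
tcp_pos: [0.447, 0.0807, 0.2439]
orientation: [-0.001, -0.0, 1.0, -0.0]
ft_force: [1.3, 0.1, 0.3]
opening: 0.0598
grip_force: 27.5
time_s: 13.73
tcp_pos: [0.4327, 0.2663, 0.2438]
orientation: [-0.001, -0.001, 1.0, -0.001]
ft_force: [0.6, -0.4, -0.4]
opening: 0.0594
grip_force: 27.5
time_s: 14.15
tcp_pos: [0.4343, 0.2751, 0.2451]
orientation: [-0.0, 0.0, 1.0, -0.0]
ft_force: [0.3, 0.3, -0.8]
opening: 0.0596
grip_force: 27.5
time_s: 14.57
tcp_pos: [0.4344, 0.2761, 0.2454]
orientation: [0.0, -0.0, 1.0, 0.0]
ft_force: [-0.5, -0.9, -0.5]
opening: 0.0597
grip_force: 27.5
[0.4343776  0.27609214 0.24536882]
funnel 0.64 [0.4352 0.278  0.1745]
jar 0.65 [0.434  0.2809 0.0091]
funnel 0.96 [ 0.3516 -0.0557 -0.0029]
funnel 0.8 [0.4336 0.2684 0.1795]
funnel 0.46 [ 0.3839 -0.1844  0.0009]
jar 0.66 [0.4378 0.2724 0.0083]
bowl 0.8 [0.4347 0.2734 0.0032]
```

View pics/s5c.png

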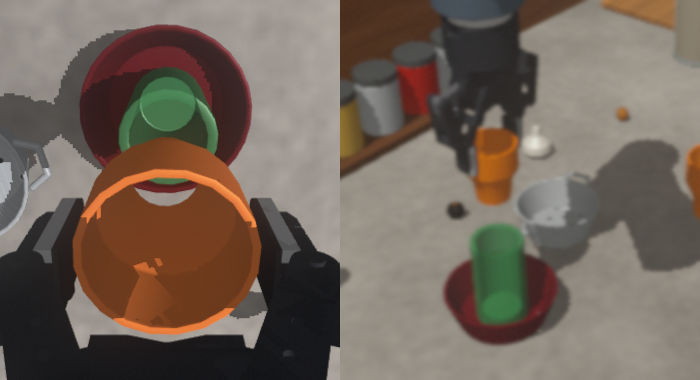

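Both views agree the funnel is over the jar within about 3 mm. I lower it in stages, watching the force.

```bash
python3 -m jog '[[255,[-0.001,0.001,0.02],[0,0,0]],[255,[-0.001,0.001,0.04],[0,0,0]],[255,[-0.001,0.001,0.055],[0,0,0]],[255,[-0.001,0.001,0.055],[0,0,0]],[255,[-0.001,0.001,0.055],[0,0,0]]]'
python3 -m jog '[[255,[0,0,0.005],[0,0,0]],[255,[0,0,0.01],[0,0,0]],[255,[0,0,0.015],[0,0,0]],[255,[0,0,0.015],[0,0,0]],[255,[0,0,0.015],[0,0,0]]]'
python3 -m jog '[[255,[0,0,0.004],[0,0,0]],[255,[0,0,0.008],[0,0,0]],[255,[0,0,0.012],[0,0,0]],[255,[0,0,0.014],[0,0,0]],[255,[0,0,0.014],[0,0,0]]]'
```

```text
time_s: 15.38
tcp_pos: [0.4353, 0.277, 0.1901]
orientation: [-0.0, -0.0, 1.0, -0.001]
ft_force: [1.0, 0.6, -0.3]
opening: 0.0595
grip_force: 27.5
time_s: 15.8
tcp_pos: [0.4353, 0.2772, 0.1752]
orientation: [-0.0, -0.0, 1.0, -0.0]
ft_force: [0.2, -0.8, -0.7]
opening: 0.0595
grip_force: 27.5
time_s: 16.22
tcp_pos: [0.4351, 0.277, 0.1605]
orientation: [-0.0, -0.0, 1.0, -0.0]
ft_force: [-0.3, -0.2, -0.5]
opening: 0.0601
grip_force: 27.5
```

```bash
python3 -m jog '[[255,[0,0,0.001],[0,0,0]],[255,[0,0,0.002],[0,0,0]],[255,[0,0,0.003],[0,0,0]],[255,[0,0,0.003],[0,0,0]],[255,[0,0,0.003],[0,0,0]]]'
python3 -m jog '[[255,[0,0,0.001],[0,0,0]],[255,[0,0,0.0015],[0,0,0]],[255,[0,0,0.0015],[0,0,0]],[255,[0,0,0.0015],[0,0,0]],[255,[0,0,0.0015],[0,0,0]]]'
```

```text
time_s: 16.63
tcp_pos: [0.4355, 0.2774, 0.1587]
orientation: [0.0, -0.0, 1.0, 0.0]
ft_force: [-1.1, -0.9, 2.3]
opening: 0.0598
grip_force: 27.7
time_s: 17.05
tcp_pos: [0.4361, 0.2777, 0.1584]
orientation: [0.001, -0.001, 1.0, 0.001]
ft_force: [-2.3, -0.6, 8.4]
opening: 0.0593
grip_force: 28.2
```

```bash
python3 -m jog '[[120,[0,0,0],[0,0,0]],[60,[0,0,0],[0,0,0]],[0,[0,0,0],[0,0,0]],[0,[0,0,0],[0,0,0]],[0,[0,0,0],[0,0,0]]]' 20
python3 -m jog '[[0,[0,0,-0.02],[0,0,0]],[0,[0,0,-0.05],[0,0,0]],[0,[0,0,-0.09],[0,0,0]],[0,[0,0,-0.12],[0,0,0]],[0,[0,0,-0.12],[0,0,0]]]'
python3 - <<'E'
from h import *
s=ctrl.get_state(); print(s['tcp_pos'])
f=ctrl.grab_frame('wrist'); save('w6',f); g=ctrl.grab_frame('side')
for F in(f,g):
 for t in('funnel','jar','bowl','lime'):
  for d in ctrl.tip_of(F,t)[:3]: print(t,d['conf'],w(F,d['centre']).round(4))
a=np.hstack([f['color'][100:480,150:490],cv2.resize(g['color'][150:340,180:360],(360,380))])
cv2.imwrite('pics/s6c.png',a[:,:,::-1])
for d in ctrl.cut_out(f,'funnel')[:2]: print(rimfit(f,d['pixels'],.159,.030))
E
```

```text
time_s: 17.47
tcp_pos: [0.4352, 0.2772, 0.1564]
orientation: [-0.0, -0.0, 1.0, -0.0]
ft_force: [0.3, -1.0, -0.1]
opening: 0.0849
grip_force: 0.0
time_s: 17.88
tcp_pos: [0.4378, 0.2785, 0.2838]
orientation: [0.005, -0.001, 1.0, 0.003]
ft_force: [0.5, 0.6, -0.3]
opening: 0.0856
grip_force: 0.0
[0.43777138 0.27847168 0.28377863]
jar 0.75 [0.4332 0.28   0.0091]
lime 0.89 [0.6259 0.1759 0.0124]
lime 0.17 [0.4338 0.2828 0.0085]
funnel 0.73 [0.4338 0.2739 0.0905]
funnel 0.67 [0.6275 0.48   0.0022]
funnel 0.65 [ 0.3498 -0.0548 -0.0009]
jar 0.72 [0.4377 0.2743 0.0066]
jar 0.16 [ 4.926e-01  1.024e-01 -1.000e-04]
bowl 0.73 [0.4349 0.2734 0.0044]
lime 0.53 [0.6184 0.1722 0.0108]
(np.int64(193), array([0.43319797, 0.27845465]), np.float64(0.029858547376600954), 283)
```

View pics/s6c.png

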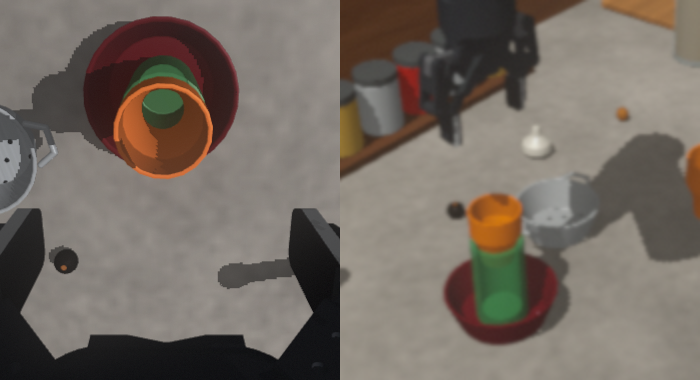

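The funnel is seated level in the jar (wrist crop (163,130), side crop (495,220)). Next is the nutmeg.

```bash
python3 -m jog '[[0,[-0.013,-0.035,0],[0,0,0]],[0,[-0.026,-0.073,0],[0,0,0]],[0,[-0.039,-0.11,0],[0,0,0]],[0,[-0.052,-0.148,0],[0,0,0]],[0,[-0.065,-0.185,0],[0,0,0]]]'
python3 -m jog '[[0,[-0.013,-0.037,0],[0,0,0]],[0,[-0.026,-0.074,0],[0,0,0]],[0,[-0.039,-0.111,0],[0,0,0]],[0,[-0.052,-0.148,0.01],[0,0,0]],[0,[-0.065,-0.185,0.03],[0,0,0]]]'
python3 -m jog '[[0,[-0.013,-0.035,0.02],[0,0,0]],[0,[-0.026,-0.065,0.05],[0,0,0]],[0,[-0.031,-0.077,0.08],[0,0,0]],[0,[-0.031,-0.077,0.1],[0,0,0]],[0,[-0.031,-0.077,0.1],[0,0,0]]]'
python3 -m jog '[[0,[0,0,0],[0,0,0]],[0,[0,0,0],[0,0,0]],[0,[0,0,0],[0,0,0]],[0,[0,0,0],[0,0,0]],[0,[0,0,0],[0,0,0]]]'
python3 - <<'E'
from h import *
s=ctrl.get_state(); print(s['tcp_pos'],s['orientation'])
f=ctrl.grab_frame('wrist'); save('w7',f)
for d in ctrl.tip_of(f,'nutmeg')[:3]: print(d['conf'],w(f,d['centre']).round(4))
for d in ctrl.cut_out(f,'nutmeg')[:3]:
  y,x=np.nonzero(d['pixels']); print(d['conf'],x.mean(),y.mean(),len(x),ray(f,(x.mean(),y.mean()),.011).round(4))
E
```

```text
time_s: 18.85
tcp_pos: [0.5007, 0.0906, 0.2769]
orientation: [0.0, -0.001, 1.0, 0.0]
ft_force: [0.8, -0.2, -0.3]
opening: 0.0852
grip_force: 0.0
time_s: 19.27
tcp_pos: [0.5665, -0.093, 0.2498]
orientation: [0.003, -0.0, 1.0, -0.0]
ft_force: [1.4, 0.4, -0.1]
opening: 0.0854
grip_force: 0.0
time_s: 19.68
tcp_pos: [0.593, -0.1681, 0.1417]
orientation: [-0.005, 0.001, 1.0, 0.001]
ft_force: [-0.1, -0.2, -0.8]
opening: 0.0859
grip_force: 0.0
time_s: 20.1
tcp_pos: [0.5966, -0.1672, 0.1495]
orientation: [0.001, -0.001, 1.0, -0.0]
ft_force: [-0.2, -0.3, 0.8]
opening: 0.0852
grip_force: 0.0
[ 0.59662972 -0.16717004  0.14945928] [ 1.34980014e-03 -8.12442172e-04  9.99998754e-01 -9.62329784e-05]
0.71 [ 0.599  -0.1789  0.0068]
0.8 301.8017135862913 234.62790697674419 817 [ 0.5971 -0.1752  0.011 ]
```

View pics/w7.png

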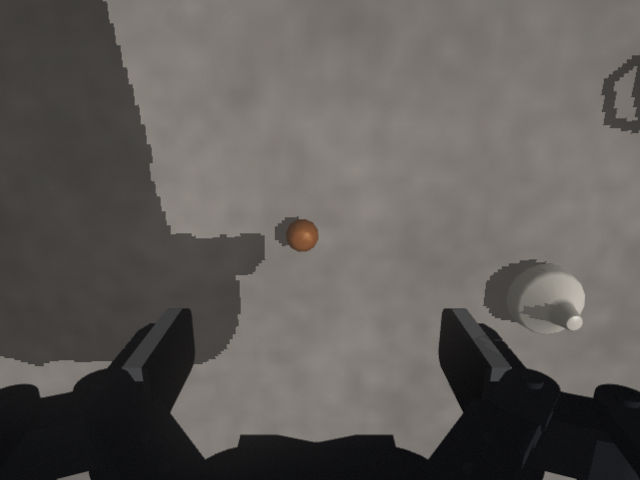

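The nutmeg is at (302,235), within the jaws' line after an 8 mm shift. I grip it.

```bash
python3 -m jog '[[0,[-0.001,-0.008,0.03],[0,0,0]],[0,[-0.001,-0.008,0.06],[0,0,0]],[0,[-0.001,-0.008,0.09],[0,0,0]],[0,[-0.001,-0.008,0.105],[0,0,0]],[0,[-0.001,-0.008,0.112],[0,0,0]]]' 20
python3 -m jog '[[0,[0,0,0.004],[0,0,0]],[0,[0,0,0.007],[0,0,0]],[0,[0,0,0.007],[0,0,0]],[80,[0,0,0.007],[0,0,0]],[120,[0,0,0.007],[0,0,0]]]' 20
python3 -m jog '[[160,[0,0,0],[0,0,0]],[255,[0,0,0],[0,0,0]],[255,[0,0,0],[0,0,0]],[255,[0,0,0],[0,0,0]],[255,[0,0,0],[0,0,0]]]' 20
```

```text
time_s: 20.67
tcp_pos: [0.5951, -0.1753, 0.0328]
orientation: [-0.003, -0.0, 1.0, 0.0]
ft_force: [-0.3, 1.2, 0.1]
opening: 0.0856
grip_force: 0.0
time_s: 21.08
tcp_pos: [0.5978, -0.1757, 0.0301]
orientation: [0.001, -0.0, 1.0, -0.0]
ft_force: [-0.2, -0.3, 0.1]
opening: 0.0639
grip_force: 0.0
time_s: 21.5
tcp_pos: [0.5972, -0.1756, 0.0292]
orientation: [0.0, -0.0, 1.0, -0.0]
ft_force: [0.4, 1.3, 2.6]
opening: 0.0192
grip_force: 19.5
```

```bash
python3 -m jog '[[255,[0,0,-0.01],[0,0,0]],[255,[0,0,-0.04],[0,0,0]],[255,[0,0,-0.08],[0,0,0]],[255,[0,0,-0.12],[0,0,0]],[255,[0,0,-0.16],[0,0,0]]]'
python3 -m jog '[[255,[0,0,-0.035],[0,0,0]],[255,[0.01,0.03,-0.06],[0,0,0]],[255,[0.023,0.067,-0.07],[0,0,0]],[255,[0.036,0.104,-0.07],[0,0,0]],[255,[0.049,0.141,-0.07],[0,0,0]]]'
python3 -m jog '[[255,[0.013,0.037,0],[0,0,0]],[255,[0.026,0.074,0],[0,0,0]],[255,[0.039,0.111,0],[0,0,0]],[255,[0.052,0.148,0],[0,0,0]],[255,[0.065,0.185,0],[0,0,0]]]'
python3 -m jog '[[255,[0.013,0.035,0],[0,0,0]],[255,[0.026,0.07,0],[0,0,0]],[255,[0.039,0.1,0],[0,0,0]],[255,[0.048,0.12,0],[0,0,0]],[255,[0.049,0.126,0],[0,0,0]]]'
python3 -m jog '[[255,[0,0,0],[0,0,0]],[255,[0,0,0],[0,0,0]],[255,[0,0,0],[0,0,0]],[255,[0,0,0],[0,0,0]],[255,[0,0,0],[0,0,0]]]'
python3 - <<'E'
from h import *
s=ctrl.get_state(); print(s['tcp_pos'],s['orientation'])
f=ctrl.grab_frame('wrist'); save('w8',f)
for t in('nutmeg','funnel'):
 for d in ctrl.tip_of(f,t)[:2]: print(t,d['conf'],w(f,d['centre']).round(4))
for d in ctrl.cut_out(f,'funnel')[:1]: print(rimfit(f,d['pixels'],.159,.030))
E
```

```text
time_s: 21.92
tcp_pos: [0.5965, -0.1757, 0.1914]
orientation: [-0.0, -0.0, 1.0, -0.0]
ft_force: [1.9, 0.3, -0.8]
opening: 0.0188
grip_force: 19.6
time_s: 22.33
tcp_pos: [0.5474, -0.0335, 0.2606]
orientation: [0.001, 0.0, 1.0, 0.0]
ft_force: [0.7, 0.8, -1.1]
opening: 0.0189
grip_force: 19.6
time_s: 22.75
tcp_pos: [0.4816, 0.1517, 0.2598]
orientation: [0.0, -0.0, 1.0, 0.0]
ft_force: [1.6, 0.4, 0.1]
opening: 0.0188
grip_force: 19.6
time_s: 23.17
tcp_pos: [0.4321, 0.2788, 0.2594]
orientation: [-0.0, -0.002, 1.0, 0.0]
ft_force: [0.2, 0.6, 0.4]
opening: 0.0187
grip_force: 19.7
time_s: 23.58
tcp_pos: [0.4341, 0.2753, 0.259]
orientation: [0.0, 0.0, 1.0, 0.0]
ft_force: [-0.4, -0.2, 0.3]
opening: 0.0191
grip_force: 19.7
[0.43409258 0.27531663 0.25901548] [8.66200242e-05 3.93431781e-04 9.99999919e-01 1.45763918e-05]
(np.int64(170), array([0.43324167, 0.27827981]), np.float64(0.02979460958533442), 319)
```

View pics/w8.png

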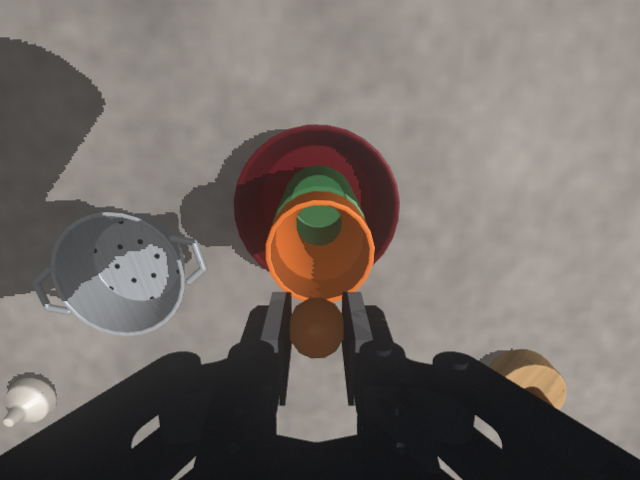

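The nutmeg is in the pads at (317,328), the funnel mouth at (320,250), aligned. I lower and drop.

```bash
python3 -m jog '[[255,[0,0.001,0.025],[0,0,0]],[255,[0,0.001,0.05],[0,0,0]],[255,[0,0.001,0.062],[0,0,0]],[255,[0,0.001,0.067],[0,0,0]],[255,[0,0.001,0.067],[0,0,0]]]'
python3 -m jog '[[255,[0,0,0],[0,0,0]],[255,[0,0,0],[0,0,0]],[0,[0,0,0],[0,0,0]],[0,[0,0,0],[0,0,0]],[0,[0,0,0],[0,0,0]]]'
python3 -m jog '[[0,[0,0,-0.02],[0,0,0]],[0,[0,0,-0.05],[0,0,0]],[0,[0,0,-0.08],[0,0,0]],[0,[0,0,-0.085],[0,0,0]],[0,[0,0,-0.085],[0,0,0]]]'
python3 - <<'E'
from h import *
s=ctrl.get_state(); print(s['tcp_pos'])
f=ctrl.grab_frame('wrist'); g=ctrl.grab_frame('side'); 
for F in(f,g):
 for t in('funnel','jar','bowl','lime','nutmeg'):
  for d in ctrl.tip_of(F,t)[:2]: print(t,d['conf'],w(F,d['centre']).round(4))
a=np.hstack([f['color'][100:480,150:490],cv2.resize(g['color'][150:340,180:360],(360,380))])
cv2.imwrite('pics/s9c.png',a[:,:,::-1])
E
```

```text
time_s: 24.2
tcp_pos: [0.4333, 0.2768, 0.1909]
orientation: [-0.001, -0.0, 1.0, -0.001]
ft_force: [-0.1, -0.7, -0.7]
opening: 0.0191
grip_force: 19.7
time_s: 24.62
tcp_pos: [0.4338, 0.2775, 0.1925]
orientation: [0.0, -0.0, 1.0, 0.0]
ft_force: [-1.0, 0.4, 0.1]
opening: 0.0544
grip_force: 0.0
time_s: 25.03
tcp_pos: [0.4346, 0.278, 0.2796]
orientation: [0.002, -0.0, 1.0, 0.002]
ft_force: [0.5, -0.0, -0.7]
opening: 0.0858
grip_force: 0.0
[0.43456237 0.27801676 0.27961849]
jar 0.74 [0.4338 0.2795 0.0058]
lime 0.67 [0.6235 0.1755 0.0113]
nutmeg 0.69 [0.4334 0.2768 0.023 ]
funnel 0.71 [ 0.3804 -0.1869  0.0035]
funnel 0.7 [ 3.506e-01 -5.670e-02  2.000e-04]
jar 0.63 [0.4391 0.272  0.0085]
jar 0.53 [0.6265 0.479  0.0013]
bowl 0.94 [0.4374 0.2724 0.0041]
lime 0.4 [0.6182 0.172  0.011 ]
nutmeg 0.34 [ 6.344e-01 -1.780e-02 -3.000e-04]
```

View pics/s9c.png

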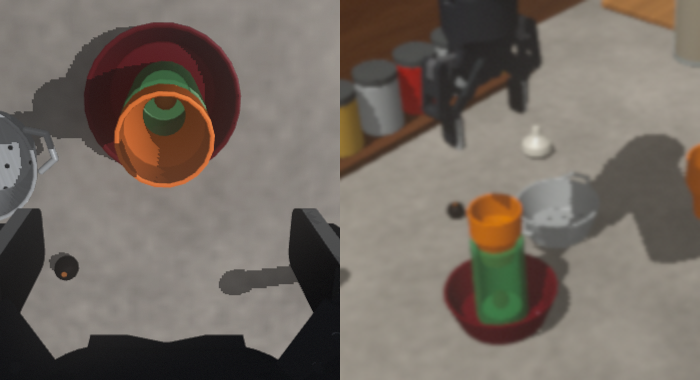

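The nutmeg lies at the jar's bottom (brown patch at (165,103) in the crop). Next is the lime.

```bash
python3 -m jog '[[0,[-0.035,-0.019,0],[0,0,0]],[0,[-0.07,-0.038,0],[0,0,0]],[0,[-0.105,-0.057,0.01],[0,0,0]],[0,[-0.14,-0.076,0.03],[0,0,0]],[0,[-0.17,-0.093,0.05],[0,0,0]]]'
python3 -m jog '[[0,[-0.012,-0.007,0.03],[0,0,0]],[0,[-0.0185,-0.01,0.06],[0,0,0]],[0,[-0.0185,-0.01,0.077],[0,0,0]],[0,[-0.0185,-0.01,0.077],[0,0,0]],[0,[-0.0185,-0.01,0.077],[0,0,0]]]'
python3 -m jog '[[0,[0,0,0],[0,0,0]],[0,[0,0,0],[0,0,0]],[0,[0,0,0],[0,0,0]],[0,[0,0,0],[0,0,0]],[0,[0,0,0],[0,0,0]]]'
python3 - <<'E'
from h import *
s=ctrl.get_state(); print(s['tcp_pos'],s['orientation'])
f=ctrl.grab_frame('wrist'); save('w10',f)
for d in ctrl.tip_of(f,'lime')[:3]: print(d['conf'],w(f,d['centre']).round(4))
for d in ctrl.cut_out(f,'lime')[:3]:
  y,x=np.nonzero(d['pixels']); print(d['conf'],x.mean(),y.mean(),len(x),ray(f,(x.mean(),y.mean()),.011).round(4))
E
```

```text
time_s: 26.05
tcp_pos: [0.6051, 0.184, 0.2277]
orientation: [0.001, -0.0, 1.0, 0.001]
ft_force: [-0.2, 1.4, -0.4]
opening: 0.0853
grip_force: 0.0
time_s: 26.47
tcp_pos: [0.6212, 0.1745, 0.1499]
orientation: [-0.001, -0.0, 1.0, -0.001]
ft_force: [0.1, 0.7, 0.8]
opening: 0.0857
grip_force: 0.0
time_s: 26.88
tcp_pos: [0.6216, 0.1752, 0.1513]
orientation: [0.001, -0.001, 1.0, 0.0]
ft_force: [-0.6, 0.6, -0.1]
opening: 0.0856
grip_force: 0.0
[0.62155884 0.17521146 0.15131743] [ 6.66956754e-04 -5.92567989e-04  9.99999542e-01  3.47685214e-04]
0.59 [0.6231 0.1767 0.0136]
```

View pics/w10.png

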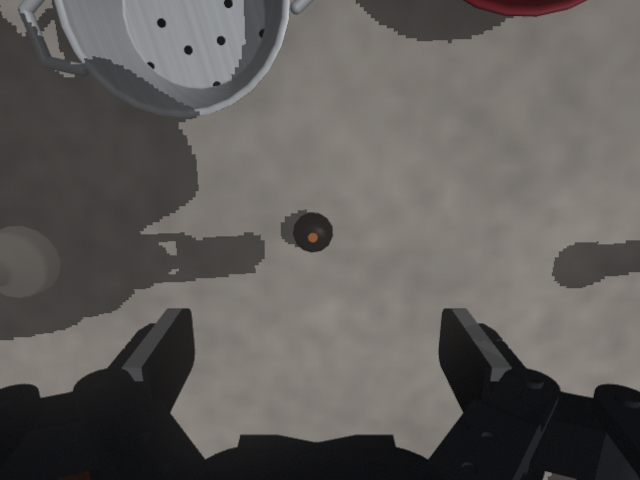

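The lime, with its brown dot, is at (312,232), about 2 mm off the jaws' centre. I grip it, lift and carry it.

```bash
python3 -m jog '[[0,[0.001,-0.002,0.03],[0,0,0]],[0,[0.001,-0.002,0.06],[0,0,0]],[0,[0.001,-0.002,0.09],[0,0,0]],[0,[0.001,-0.002,0.107],[0,0,0]],[0,[0.001,-0.002,0.114],[0,0,0]]]' 20
python3 -m jog '[[0,[0,0,0.004],[0,0,0]],[0,[0,0,0.007],[0,0,0]],[0,[0,0,0.007],[0,0,0]],[80,[0,0,0.007],[0,0,0]],[120,[0,0,0.007],[0,0,0]]]' 20
python3 -m jog '[[160,[0,0,0],[0,0,0]],[255,[0,0,0],[0,0,0]],[255,[0,0,0],[0,0,0]],[255,[0,0,0],[0,0,0]],[255,[0,0,0],[0,0,0]]]' 20
python3 -m jog '[[255,[0,0,-0.01],[0,0,0]],[255,[0,0,-0.04],[0,0,0]],[255,[0,0,-0.08],[0,0,0]],[255,[0,0,-0.12],[0,0,0]],[255,[0,0,-0.16],[0,0,0]]]'
```

```text
time_s: 27.45
tcp_pos: [0.6184, 0.1721, 0.0328]
orientation: [-0.003, -0.0, 1.0, -0.001]
ft_force: [-0.2, -0.7, -0.4]
opening: 0.0852
grip_force: 0.0
time_s: 27.87
tcp_pos: [0.6212, 0.1732, 0.0308]
orientation: [0.001, -0.0, 1.0, 0.0]
ft_force: [-0.3, 0.8, 0.2]
opening: 0.0642
grip_force: 0.0
time_s: 28.28
tcp_pos: [0.6206, 0.1729, 0.0299]
orientation: [0.0, -0.0, 1.0, 0.0]
ft_force: [-1.9, -0.1, 2.7]
opening: 0.0237
grip_force: 19.6
time_s: 28.7
tcp_pos: [0.62, 0.1726, 0.1918]
orientation: [-0.0, -0.0, 1.0, -0.0]
ft_force: [2.1, 0.3, -0.0]
opening: 0.0235
grip_force: 19.7
```

```bash
python3 -m jog '[[255,[0,0,-0.035],[0,0,0]],[255,[0.01,0.005,-0.06],[0,0,0]],[255,[0.03,0.017,-0.07],[0,0,0]],[255,[0.06,0.034,-0.07],[0,0,0]],[255,[0.095,0.053,-0.07],[0,0,0]]]'
python3 -m jog '[[255,[0.03,0.017,0],[0,0,0]],[255,[0.06,0.034,0],[0,0,0]],[255,[0.082,0.046,0],[0,0,0]],[255,[0.091,0.051,0],[0,0,0]],[255,[0.091,0.051,0],[0,0,0]]]'
python3 -m jog '[[255,[0,0,0],[0,0,0]],[255,[0,0,0],[0,0,0]],[255,[0,0,0],[0,0,0]],[255,[0,0,0],[0,0,0]],[255,[0,0,0],[0,0,0]]]'
python3 - <<'E'
from h import *
s=ctrl.get_state(); print(s['tcp_pos'],s['orientation'])
f=ctrl.grab_frame('wrist'); save('w11',f)
for d in ctrl.cut_out(f,'lime')[:1]:
  y,x=np.nonzero(d['pixels']); print(d['conf'],x.mean(),y.mean(),len(x))
for d in ctrl.cut_out(f,'funnel')[:1]: print(rimfit(f,d['pixels'],.159,.030))
E
```

```text
time_s: 29.12
tcp_pos: [0.5252, 0.2259, 0.2604]
orientation: [0.001, 0.001, 1.0, 0.001]
ft_force: [-1.1, 1.1, -0.2]
opening: 0.0231
grip_force: 19.7
time_s: 29.53
tcp_pos: [0.4328, 0.2776, 0.2604]
orientation: [0.0, -0.002, 1.0, 0.001]
ft_force: [0.2, -0.7, 0.6]
opening: 0.0239
grip_force: 19.7
time_s: 29.95
tcp_pos: [0.4349, 0.2763, 0.2591]
orientation: [-0.0, 0.0, 1.0, -0.0]
ft_force: [0.4, 0.2, -0.6]
opening: 0.0238
grip_force: 19.7
[0.4349126  0.27628489 0.25914308] [-1.38693183e-04  2.27125236e-04  9.99999941e-01 -2.16839905e-04]
0.86 316.43077311773624 326.0510358767054 3958
(np.int64(177), array([0.43339018, 0.27820881]), np.float64(0.029921720368355498), 316)
```

View pics/w11.png

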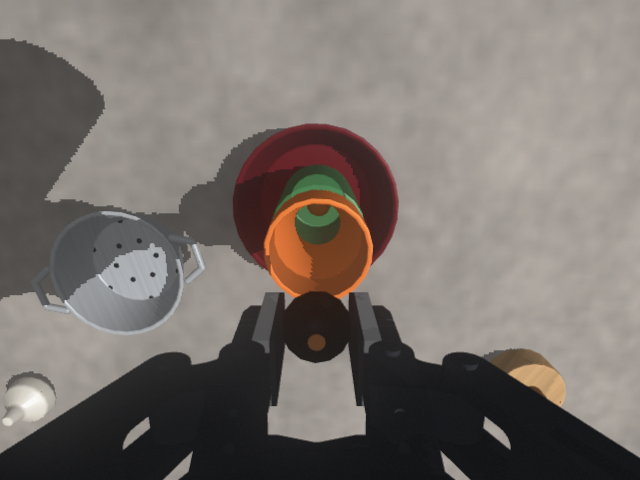

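The lime is in the pads at (316,326) and the funnel mouth at (319,248), aligned. I lower and drop.

```bash
python3 -m jog '[[255,[0.001,0.001,0.025],[0,0,0]],[255,[0.001,0.001,0.05],[0,0,0]],[255,[0.001,0.001,0.062],[0,0,0]],[255,[0.001,0.001,0.067],[0,0,0]],[255,[0.001,0.001,0.067],[0,0,0]]]'
python3 -m jog '[[255,[0,0,0],[0,0,0]],[255,[0,0,0],[0,0,0]],[0,[0,0,0],[0,0,0]],[0,[0,0,0],[0,0,0]],[0,[0,0,0],[0,0,0]]]'
python3 -m jog '[[0,[0,0,-0.02],[0,0,0]],[0,[0,0,-0.05],[0,0,0]],[0,[0,0,-0.08],[0,0,0]],[0,[0,0,-0.1],[0,0,0]],[0,[0,0,-0.1],[0,0,0]]]'
python3 - <<'E'
from h import *
s=ctrl.get_state(); print(s['tcp_pos'])
f=ctrl.grab_frame('wrist'); g=ctrl.grab_frame('side'); 
for F in(f,g):
 for t in('funnel','jar','bowl','lime','nutmeg'):
  for d in ctrl.tip_of(F,t)[:2]: print(t,d['conf'],w(F,d['centre']).round(4))
a=np.hstack([f['color'][100:480,150:490],cv2.resize(g['color'][150:340,180:360],(360,380))])
cv2.imwrite('pics/s12c.png',a[:,:,::-1])
E
```

```text
time_s: 30.52
tcp_pos: [0.433, 0.2772, 0.1914]
orientation: [-0.001, -0.0, 1.0, -0.001]
ft_force: [0.2, -0.2, 0.1]
opening: 0.024
grip_force: 19.7
time_s: 30.93
tcp_pos: [0.4335, 0.2779, 0.193]
orientation: [0.0, -0.0, 1.0, 0.0]
ft_force: [-0.1, 0.0, -0.5]
opening: 0.0593
grip_force: 0.0
time_s: 31.35
tcp_pos: [0.435, 0.2786, 0.2978]
orientation: [0.004, -0.0, 1.0, 0.003]
ft_force: [0.4, -0.6, 0.3]
opening: 0.0856
grip_force: 0.0
[0.43504253 0.27864005 0.29777547]
funnel 0.15 [ 0.4958  0.1057 -0.0012]
jar 0.61 [0.4343 0.2808 0.0083]
lime 0.86 [0.4329 0.2775 0.0516]
funnel 0.89 [ 0.3501 -0.0555  0.0008]
funnel 0.67 [ 0.3835 -0.1869 -0.0005]
jar 0.69 [0.4364 0.2739 0.0076]
bowl 0.83 [0.4347 0.2744 0.0034]
nutmeg 0.67 [0.6255 0.4834 0.0016]
```

View pics/s12c.png

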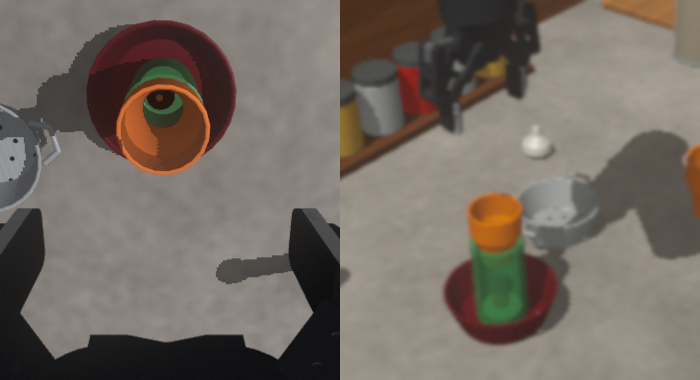

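The lime shows inside the jar below the funnel (crop (160,98), at about z 0.05, on top of the nutmeg). The funnel is seated, and the bystanders in view have not moved. I hand in.

```bash
python3 -m jog '[[0,[0,0,0],[0,0,0]],[0,[0,0,0],[0,0,0]],[0,[0,0,0],[0,0,0]],[0,[0,0,0],[0,0,0]],[0,[0,0,0],[0,0,0]]]' && python3 -c "
from bench import ctrl
print(ctrl.sign_off())"
```

```text
time_s: 32.37
tcp_pos: [0.4333, 0.2777, 0.2924]
orientation: [0.0, -0.0, 1.0, 0.0]
ft_force: [0.8, 0.0, 0.1]
opening: 0.0852
grip_force: 0.0
the job is handed in; nothing more can be done
None
```

The job was handed in at 32.4 s: the jar stands upright in the bowl with the middle-sized funnel seated in it, the nutmeg and then the lime were dropped in through the funnel and seen inside the jar, and I saw no bystander move.

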